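# Test the barber station's safety cut-out and switch it back on

### The job

Before opening, test the safety cut-out that feeds the gold clippers: press the gold test button on the cut-out with the gold lever until the lever drops, then lift that lever back up until it stands at its stop by itself, and let go. Leave the white cut-out switched on.

Things in the scene. Friction and masses are not known exactly. Their poses are not given: they have to be found in the camera images.
- gold_cutout: The cut-out to test: grey box fixed to the counter, 110 (x) x 180 (y) x 36 mm high, gold bands front and back. Origin: centre of its underside; z up, front towards its -x. At its +y end a turret 75 x 60 x 85 mm high, centred at (5, 50) mm, bears the button; at its -y end the lever turns about an axis along y through (15, -40, 60) mm, in a fixed barrel 40 mm across (y -65 to 20).
- gold_button_top (a point): Centre of the top face of the round gold test button, 28 mm across, on the turret; when out, at (5, 50, 97) mm in the gold box's frame. It is pressed straight down. The lever is 90 mm to its side.
- gold_button (a joint): Travel of the gold button in m: 0 = out, 0.007 = fully in. Sprung: about 5 N when fully in, and it comes back by itself. Pressed more than about 4.5 mm it tips the lever over, which then falls by its weight.
- gold_grip (a point): Centre of the gold round grip bar at the lever's end, 20 mm across, 26 mm long along the box's y, 65 mm from the lever's axis. In the box's frame at (31, -40, 123) mm when up, (-41, -40, 92) mm when dropped. Free all round, 47 mm to the turret.
- gold_lever (a joint): Gold lever's angle, rad: 0 = up at its stop, leaning 0.25 back (to the box's +x) from upright; 1.3 = dropped forwards (to -x). Grip centre at (15+65 sin(0.25-angle), -40, 60+65 cos(0.25-angle)) mm in the box's frame. About 60 g, turns almost freely: brought back past upright (below 0.25) it tips to its upper stop and stays; short of that it drops again.
- white_cutout: A second cut-out of the same make, measures and frame, with white bands, lever and button, fixed to the counter on the other side; to be left on.
- white_lever (a joint): Angle of the white cut-out's lever, as for the gold one: 0 = up (on), 1.3 = tripped.

How it is judged:
By the outcome, as a careful person would: the job done as asked, in the order asked, and still so for the second after the job is handed in, with the robot touching nothing.
It also fails if it takes over 42 s, if anything falls off the work surface, if the arm or the gripper's body presses on something with over 40 N, if the wrist force passes 120 N, or if a joint passes its speed limit or range.

### The arm

A 7-joint arm with a two-finger parallel gripper is mounted at the origin on the work surface. World frame = base frame: x ahead of the robot, y to its left, z up, the work surface at z = 0. Lengths are in mm, angles in rad, forces in N, time in s.
With the tool pointing down it reaches from about 400 to 875 mm from the base axis. Payload 4.4 kg.
Tool frame: the origin (TCP) lies between the finger pads; the fingertips stand r.tcp_to_tips ahead of it and the grasp point (between the pads) lies 2 mm behind it (r.tcp_to_tips is the distance from the TCP to the fingertips, in mm); z points along the fingers, y is the line along which they close (so a half turn about z gives the same grasp; the last joint's range is limited). The gripper opens to 85 mm and grips with 20 to 120 N. Pads are 22 mm wide; open, the fingers measure 114 mm over their backs; the gripper's body (76 mm by 85 mm) begins 54 mm behind the grasp point. The pads swing forward as they close: fully open they stand 13 mm farther back than shut.
Start: joints at [1.18, 0.628, 0.038, 1.517, -0.027, 0.996, -0.02], TCP at [207.456, -616.02, 221.713] pointing down, gripper open.
Joint ranges: [-3.06, 3.06], [-0.37, 2.12], [-1.25, 1.32], [0.18, 2.47], [-1.1, 4.24], [0.23, 1.98], [-2.94, 2.94]. Speed limits (rad/s): [2.57, 2.57, 3.14, 3.14, 3.14, 3.14, 3.14].

### API

Orientations are given as a rotation vector (axis times angle).
In Python, from workcell import r gives the robot as it stands.
- The arm moves only by the tool apply_moves, never from a script. Its argument "commands" is a list of rows, each an object of numbers: "x", "y", "z": the shift along the tool's x, y, z scaled (see below); "ax", "ay", "az": the turn, a rotation vector about the tool's x, y, z scaled (see below). In form: [{"x": .., "y": .., "z": .., "ax": .., "ay": .., "az": ..}, ...]. A call has 1 to 12 rows; each row is the pose to reach, as a shift and turn from the pose commanded when the call began, along the tool's axes at that moment, turning the shorter way round; what a row does not reach only later rows make up. The controller multiplies each number of a shift by 0.15 m and each number of a turn by 360 degrees. A row lasts 1/10 s, in which the tool goes at most 50 mm and 8.59 degrees, less where a joint would pass 70% of its speed; a pose out of reach is approached as far as the arm can. A call with a number of a shift or a turn outside -1 to 1 is refused whole. A call with a gripper value outside its range is refused whole. "claw" is the gripper's target within -1 to 1 (fully open at 1, half-way at 0, shut at -1), set as the call begins (left out, the last holds). The fingers move at their own pace and stop on an object; "grip_force" is the grip in N (left out, the last holds). Time passes only in rows, so rows that repeat a pose let the fingers close. It gives the time, the measured TCP pose, the force, the opening and the grip force at its end, in the units of the state.
- r.get_obs(): the state, without advancing time (a new reading comes with each control period).
- r.camera(name): name is "side" or "top"; returns a dict with "pixels" (480x640x3 uint8, red, green, blue), "fx", "fy", "cx", "cy" (pixels), "camera_from_world" (4x4, takes a point from world to camera coordinates). Camera axes: x right, y down, z forward; pixel columns grow to the right and rows downward; lengths in mm; the calibration is good to about 2 mm. A picture is of the moment at which its call begins. There is no depth.
- r.finish_job(): hands the job in; it is judged then, once.
Trained networks look in the newest picture that a camera, given by its name, has taken for a name from the list of things; names that differ only in an ending like _2 or _b are one class to them, and where a whole thing is asked for, a point or a joint stands for the part that bears it (a point fixed in the world has none). Each returns a list of dicts, best first, with "confidence" (0 to 1); they miss things now and then, are a little off and sometimes report something else, mostly with a low value. They report only what shows in the picture. A call takes as long as a camera call.
- r.regions_of(camera, query): "pixels" (480x640 bool, what is visible of it) and "pixel" ([row, column] in pixels, amid what is visible of it).
The state is a dict: "time": time; "joint_pos": joint angles; "qvel": joint speeds; "joint_efforts": joint torques, N m; "ee_pos": TCP position; "tool_rot": TCP orientation; "contact_force": force on the tool from outside, world axes, zero at the start; "moment": the same for the moment, N m; "finger_gap": opening from 0.0 (shut) to 1.0 (fully open); "grip_force": force on a finger pad.
Only numpy, scipy, OpenCV 4.12 (cv2) and the standard library are available. Lean on these libraries where they do the work, as an engineer would, in place of code of your own. Each camera call takes 0.05 s, during which the arm holds its last target. There are 200 camera calls.

## Working session

There is one attempt and no reset: what is moved stays moved. The work goes in short steps, Python scripts to look and compute and a tool call to move; the robot and the scene stay as the last step left them, time stands still between calls to the robot, and variables do not carry over. Pictures are saved under pics/ and viewed, at most 14 in all, crops included, and the job is handed in when it is done.

Besides the shell and the picture viewer there is one more tool, called after "Emit:" in YAML: its name, and indented under it one key for each argument. apply_moves: Moves the arm, as the interface text tells. Its arguments: {"type":"object","properties":{"commands":{"type":"array"},"claw":{"type":"number"},"grip_force":{"type":"number"}},"required":["commands"]}

```bash
mkdir -p pics
cat > h.py <<'E'
import numpy as np,cv2
from workcell import r
def P(c):
    K=np.array([[c["fx"],0,c["cx"]],[0,c["fy"],c["cy"]],[0,0,1]]);return K@np.array(c["camera_from_world"])[:3]
E
python3 - <<'E'
from h import *
print(r.tcp_to_tips,r.get_obs())
for n in("side","top"):
    c=r.camera(n);cv2.imwrite(f"pics/{n}0.png",c["pixels"][:,:,::-1]);np.save(f"{n}P.npy",P(c))
    T=np.array(c["camera_from_world"]);print(n,-T[:3,:3].T@T[:3,3],T[2,:3],c["fx"])
    for q in("gold_cutout","gold_button_top","gold_grip","white_cutout","white_lever"):
        for d in r.regions_of(n,q)[:3]:print(n,q,round(d["confidence"],2),d["pixel"],d["pixels"].sum())
E
```

```text
17.0 {'time': 0.0, 'joint_pos': array([ 1.18018626,  0.62931955,  0.03842907,  1.51836839, -0.02699873,
        0.99628403, -0.01999978]), 'qvel': array([-0.00035538,  0.00030743,  0.00015374, -0.00107222,  0.00090366,
       -0.0012306 ,  0.0004982 ]), 'joint_efforts': array([ 4.06610679e-04, -5.63407516e+01,  1.22661520e+00, -1.93442219e+01,
        1.10868594e-02,  1.07406598e-02,  1.63056870e-05]), 'ee_pos': array([ 207.26512568, -615.39824512,  220.80595813]), 'tool_rot': array([-3.09843999e+00, -5.07691501e-01,  4.98342762e-04]), 'contact_force': array([ 0.04236126, -0.30118205, -0.32405624]), 'moment': array([ 0.01018741, -0.02022022, -0.02835801]), 'grip_force': 0.0, 'finger_gap': 1.0011376696221261}
side [317.02405525 596.06986773 633.73290999] [ 0.31800281 -0.70477684 -0.63416388] 475.93587148883944
side gold_cutout 0.82 [372.6, 302.1] 9368
side gold_button_top 0.79 [365.6, 279.8] 334
side gold_grip 0.92 [304.3, 297.8] 370
side white_cutout 0.89 [233.6, 369.8] 3999
side white_cutout 0.52 [362.4, 282.9] 320
side white_lever 0.51 [179.6, 361.8] 165
top [ 506.83073715   17.11324996 1102.35105154] [ 0.07701147 -0.03190797 -0.9965195 ] 586.4284063136561
top gold_cutout 0.76 [267.8, 193.9] 6371
top gold_button_top 0.56 [265.9, 156.9] 208
top gold_grip 0.73 [252.1, 210.1] 236
top white_cutout 0.78 [258.0, 391.2] 5864
top white_lever 0.59 [232.3, 412.7] 209
```

View pics/side0.png

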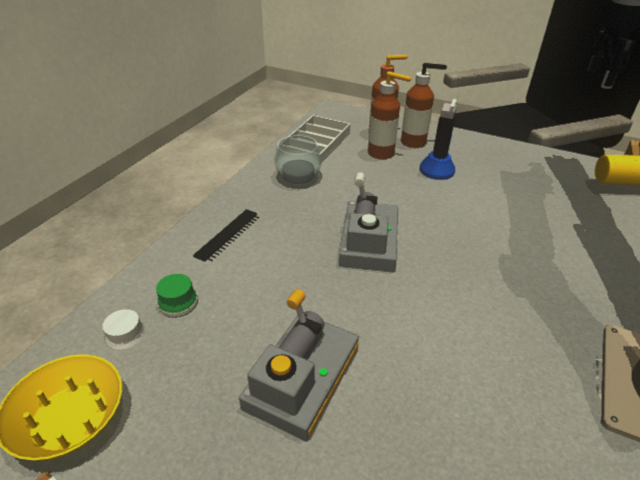

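View pics/top0.png

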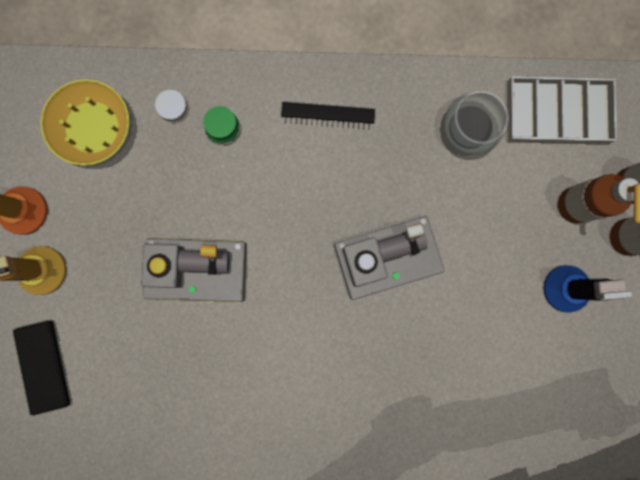

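Both views show the gold box (top ~(268,194), side ~(373,302)) with the lever up. The white box is at top ~(258,391), also with its lever up. The network pixels agree with the pictures.

```bash
cat >> h.py <<'E'
from scipy.optimize import least_squares
from scipy.spatial.transform import Rotation as R
def world(p,b):
    c,s=np.cos(p[2]),np.sin(p[2]);b=np.asarray(b,float);return np.array([p[0]+c*b[0]-s*b[1],p[1]+s*b[0]+c*b[1],b[2]])
def proj(M,w): q=M@np.append(w,1);return q[1]/q[2],q[0]/q[2]
def rows(targets,rotvecs=None):
    """shift/turn numbers from present pose to world targets"""
    o=r.get_obs();A=R.from_rotvec(o["tool_rot"]);print("tcp",o["ee_pos"].round(1),o["tool_rot"].round(3),"F",o["contact_force"].round(1),"t",o["time"],"gap",o["finger_gap"])
    for i,t in enumerate(targets):
        s=A.inv().apply(np.array(t)-o["ee_pos"])/150;u=(A.inv()*R.from_rotvec(rotvecs)).as_rotvec()/2/np.pi if rotvecs is not None else np.zeros(3)
        print(s.round(3),u.round(4))
E
python3 - <<'E'
from h import *
S,T=np.load("sideP.npy"),np.load("topP.npy")
def fit(obs,p0):
    f=lambda p:np.concatenate([np.subtract(proj(M,world(p,b)),o) for M,b,o in obs])
    k=least_squares(f,p0,loss="soft_l1");return k.x,f(k.x)
Bt,G=(5,50,96),(31,-40,123)
p,e=fit([(S,Bt,(365.6,279.8)),(T,Bt,(265.9,156.9)),(S,G,(304.3,297.8)),(T,G,(252.1,210.1))],[480,250,0])
print(p,e.round(1))
w,ew=fit([(S,G,(179.6,361.8)),(T,G,(232.3,412.7))],[500,-100,.2]);print("white",w,ew.round(1))
np.save("p.npy",p);print("button",world(p,(5,50,97)),"grip drop",world(p,(-41,-40,92)))
c=r.camera("side")["pixels"][:,:,::-1].copy();d=r.camera("top")["pixels"][:,:,::-1].copy()
for im,M in((c,S),(d,T)):
    for b in[(x,y,z) for x in(-55,55) for y in(-90,90) for z in(0,36)]+[(5,50,97),G]:
        a=proj(M,world(p,b));cv2.circle(im,(int(round(a[1])),int(round(a[0]))),2,(255,0,255),-1)
v=np.hstack([cv2.resize(c[270:450,210:390],(400,400)),cv2.resize(d[190:340,120:270],(400,400))]);cv2.imwrite("pics/fit.png",v)
# down pose with tool x along box x
A=R.from_rotvec([np.pi,0,0]);q=(R.from_euler("z",p[2])*A).as_rotvec();print("rot",q)
rows([(350,-450,320),(420,-150,330),(450,100,330)],q)
E
```

```text
[ 5.21351781e+02  2.18858942e+02 -4.85353919e-02] [-2.   0.5 -0.2 -1.2 -4.6 -0.3  1.  -2.6]
white [ 622.58400301 -127.25862858   55.18063113] [-0.1 -0.9  0.6  0.2]
button [528.77170953 268.55747961  97.        ] grip drop [478.45940918 180.89521616  92.        ]
rot [ 3.14066762e+00 -7.62317323e-02 -4.66784735e-18]
tcp [ 207.4 -616.   221.7] [3.1   0.508 0.   ] F [-0.  -0.1  0.5] t 0.7 gap 0.9991148607990923
[ 1.254 -0.746 -0.655] [ 0.     -0.      0.0594]
[ 2.334 -2.492 -0.722] [ 0.     -0.      0.0594]
[ 3.056 -4.008 -0.722] [ 0.     -0.      0.0594]
```

View pics/fit.png

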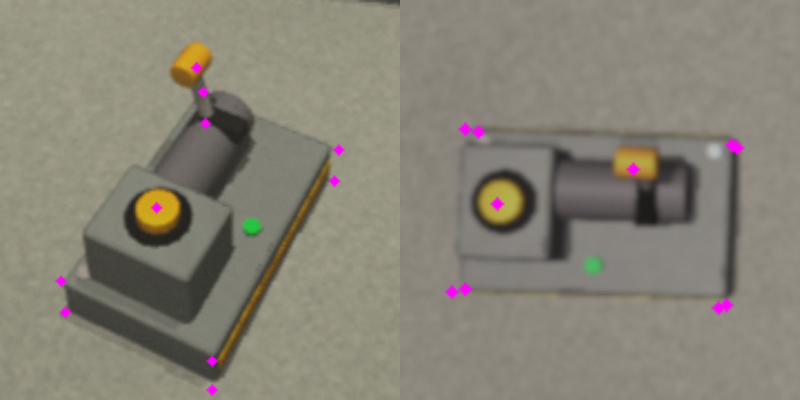

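The fitted yaw is slightly off against the box edges. I'll add corners read from the picture (top crop: (463,140), (733,138), (728,297), (460,289); side crop: (68,284), (213,362), (330,148)).

Run:
```python
from h import *
S,T=np.load("sideP.npy"),np.load("topP.npy")
Bt,G=(5,50,96),(31,-40,123)
obs=[(S,Bt,(365.6,279.8)),(T,Bt,(265.9,156.9)),(S,G,(299,296)),(T,G,(251,209.5))]
for b,(u,v) in zip([(55,90,36),(55,-90,36),(-55,-90,36),(-55,90,36)],[(463,140),(733,138),(728,297),(460,289)]):obs.append((T,b,(190+v*.375,120+(u-400)*.375)))
for b,(u,v) in zip([(55,90,36),(-55,90,36),(-55,-90,36)],[(68,284),(213,362),(330,148)]):obs.append((S,b,(270+v*.45,210+u*.45)))
f=lambda p:np.concatenate([np.subtract(proj(M,world(p,b)),o) for M,b,o in obs])
k=least_squares(f,[520,220,0],loss="soft_l1");p=k.x;print(p,f(p).reshape(-1,2).round(1).tolist())
np.save("p.npy",p);print("button",world(p,(5,50,97)),"grip up",world(p,G),"drop",world(p,(-41,-40,92)))
q=(R.from_euler("z",p[2])*R.from_rotvec([np.pi,0,0])).as_rotvec();print("rot",q)
rows([(330,-480,320)],q)
```

```text
[ 5.22844225e+02  2.17509823e+02 -1.08313341e-02] [[-2.5, 1.1], [0.1, -0.5], [-0.1, -0.3], [0.3, -1.9], [-4.0, 0.0], [-0.6, -1.2], [0.7, -1.5], [1.4, -1.8], [-0.8, -3.3], [-2.7, 1.1], [-2.5, 1.1]]
button [528.3854883  267.45273439  97.        ] grip up [553.40916218 177.17640446 123.        ] drop [481.41338558 177.95624526  92.        ]
rot [ 3.14154658e+00 -1.70137367e-02 -1.04179091e-18]
tcp [ 207.4 -616.   221.7] [3.1   0.508 0.   ] F [-0.  -0.1  0.5] t 0.7 gap 0.9991148607990923
[ 1.064 -0.599 -0.655] [ 0.     -0.      0.0534]
```

Emit:
apply_moves:
  commands:
    - {"x": 0.2,"y": -0.1,"z": -0.5}
    - {"x": 0.9,"y": -0.5,"z": -0.65}
    - {"x": 1.0,"y": -1.0,"z": -0.65}
    - {"x": 1.0,"y": -1.0,"z": -0.65}
    - {"x": 1.0,"y": -1.0,"z": -0.65}
  claw: -1

```text
invalid input
```

Emit:
apply_moves:
  commands:
    - {"x": 0.2,"y": -0.1,"z": -0.5,"ax": 0,"ay": 0,"az": 0}
    - {"x": 0.9,"y": -0.5,"z": -0.65,"ax": 0,"ay": 0,"az": 0.02}
    - {"x": 1.0,"y": -1.0,"z": -0.65,"ax": 0,"ay": 0,"az": 0.05}
    - {"x": 1.0,"y": -1.0,"z": -0.65,"ax": 0,"ay": 0,"az": 0.05}
    - {"x": 1.0,"y": -1.0,"z": -0.65,"ax": 0,"ay": 0,"az": 0.05}
    - {"x": 1.0,"y": -1.0,"z": -0.65,"ax": 0,"ay": 0,"az": 0.05}
  claw: -1
  grip_force: 20

```text
time: 1.3
ee_pos: [305.7, -420.2, 321.0]
tool_rot: [-3.14, -0.031, -0.006]
contact_force: [1.1, -0.0, 1.0]
finger_gap: -0.001
grip_force: 0.0
```

Emit:
apply_moves:
  commands:
    - {"x": 0.2,"y": -0.3,"z": 0,"ax": 0,"ay": 0,"az": 0}
    - {"x": 0.4,"y": -0.6,"z": 0,"ax": 0,"ay": 0,"az": 0}
    - {"x": 0.6,"y": -0.9,"z": 0,"ax": 0,"ay": 0,"az": 0}
    - {"x": 0.7,"y": -1,"z": 0,"ax": 0,"ay": 0,"az": 0}

```text
time: 1.7
ee_pos: [406.7, -271.9, 319.4]
tool_rot: [-3.141, -0.021, -0.001]
contact_force: [0.0, -1.3, 0.4]
finger_gap: -0.0
grip_force: 0.0
```

Emit:
apply_moves:
  commands:
    - {"x": 0.1,"y": -0.3,"z": 0,"ax": 0,"ay": 0,"az": 0}
    - {"x": 0.2,"y": -0.6,"z": 0,"ax": 0,"ay": 0,"az": 0}
    - {"x": 0.3,"y": -0.9,"z": 0,"ax": 0,"ay": 0,"az": 0}
    - {"x": 0.3,"y": -1,"z": 0,"ax": 0,"ay": 0,"az": 0}

```text
time: 2.1
ee_pos: [450.6, -119.5, 319.4]
tool_rot: [-3.139, -0.028, -0.003]
contact_force: [-0.5, 0.5, -0.2]
finger_gap: 0.004
grip_force: 0.0
```

Emit:
apply_moves:
  commands:
    - {"x": 0.1,"y": -0.3,"z": 0,"ax": 0,"ay": 0,"az": 0}
    - {"x": 0.2,"y": -0.6,"z": 0,"ax": 0,"ay": 0,"az": 0}
    - {"x": 0.3,"y": -0.9,"z": 0,"ax": 0,"ay": 0,"az": 0}
    - {"x": 0.3,"y": -1,"z": 0,"ax": 0,"ay": 0,"az": 0}

```text
time: 2.5
ee_pos: [493.7, 31.4, 319.3]
tool_rot: [-3.138, -0.027, -0.003]
contact_force: [-0.4, 0.8, -0.0]
finger_gap: 0.003
grip_force: 0.0
```

Emit:
apply_moves:
  commands:
    - {"x": 0.1,"y": -0.3,"z": 0,"ax": 0,"ay": 0,"az": 0}
    - {"x": 0.2,"y": -0.6,"z": 0,"ax": 0,"ay": 0,"az": 0}
    - {"x": 0.2,"y": -0.9,"z": 0,"ax": 0,"ay": 0,"az": 0}
    - {"x": 0.2,"y": -1,"z": 0,"ax": 0,"ay": 0,"az": 0}

```text
time: 2.9
ee_pos: [520.1, 182.0, 319.0]
tool_rot: [-3.138, -0.027, 0.0]
contact_force: [-0.8, -0.6, 0.5]
finger_gap: 0.001
grip_force: 0.0
```

Run:
```python
from h import *
p=np.load("p.npy");b=world(p,(5,50,97))
rows([b+[0,0,60],b+[0,0,17+15]],[3.14154658,-.0170,0])
```

```text
tcp [520.1 182.  319. ] [-3.138 -0.027  0.   ] F [-0.8 -0.6  0.5] t 2.9 gap 0.000991463228594634
[ 0.065 -0.565  1.082] [-0.0005  0.      0.0044]
[ 0.065 -0.564  1.268] [-0.0005  0.      0.0044]
```

Emit:
apply_moves:
  commands:
    - {"x": 0.065,"y": -0.3,"z": 0,"ax": 0,"ay": 0,"az": 0.004}
    - {"x": 0.065,"y": -0.565,"z": 0.2,"ax": 0,"ay": 0,"az": 0.004}
    - {"x": 0.065,"y": -0.565,"z": 0.5,"ax": 0,"ay": 0,"az": 0.004}
    - {"x": 0.065,"y": -0.565,"z": 0.8,"ax": 0,"ay": 0,"az": 0.004}
    - {"x": 0.065,"y": -0.565,"z": 1.0,"ax": 0,"ay": 0,"az": 0.004}
    - {"x": 0.065,"y": -0.565,"z": 1.0,"ax": 0,"ay": 0,"az": 0.004}

```text
time: 3.5
ee_pos: [526.8, 258.4, 164.9]
tool_rot: [3.136, -0.024, -0.012]
contact_force: [0.2, -0.4, -0.5]
finger_gap: 0.003
grip_force: 0.0
```

Run:
```python
from h import *
p=np.load("p.npy");b=world(p,(5,50,97))
rows([b+[0,0,17+3],b+[0,0,17-6]])
c=r.camera("side")["pixels"][:,:,::-1];cv2.imwrite("pics/s1.png",cv2.resize(c[220:440,180:420],(654,600)))
```

```text
tcp [526.8 258.4 164.9] [ 3.136 -0.024 -0.012] F [ 0.2 -0.4 -0.5] t 3.5 gap 0.003263645933223574
[ 0.012 -0.062  0.319] [0. 0. 0.]
[ 0.013 -0.062  0.379] [0. 0. 0.]
```

View pics/s1.png

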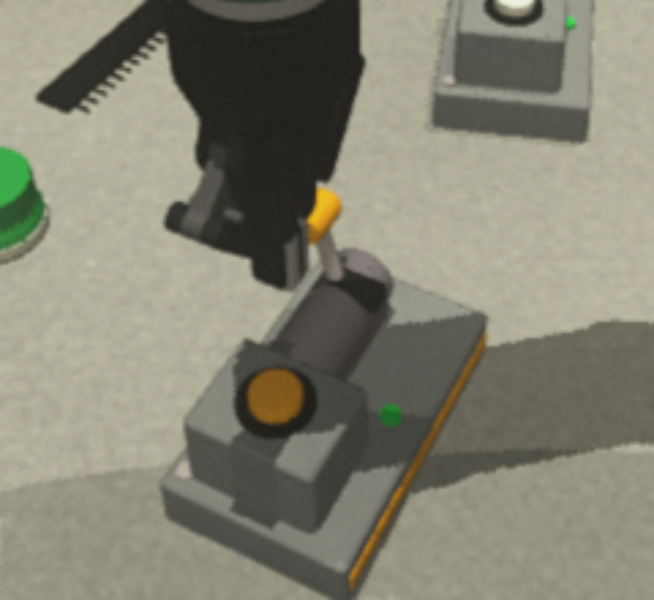

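The shut gripper hangs above the turret, tips at about crop (275,285), and the button below is clear at (275,397). Reading the settled pose.

Run:
```python
from h import *
p=np.load("p.npy");b=world(p,(5,50,97))
rows([b+[0,0,17+3],b+[0,0,17-6]],[3.14154658,-.0170,0])
```

```text
tcp [528.6 259.7 167.7] [ 3.139 -0.024 -0.005] F [ 0.5 -0.8 -0.5] t 3.55 gap 0.002717229097259343
[-0.001 -0.053  0.338] [ 0.0004  0.0005 -0.0007]
[-0.001 -0.053  0.398] [ 0.0004  0.0005 -0.0007]
```

Emit:
apply_moves:
  commands:
    - {"x": 0,"y": -0.05,"z": 0.1,"ax": 0,"ay": 0,"az": 0}
    - {"x": 0,"y": -0.05,"z": 0.2,"ax": 0,"ay": 0,"az": 0}
    - {"x": 0,"y": -0.05,"z": 0.28,"ax": 0,"ay": 0,"az": 0}
    - {"x": 0,"y": -0.05,"z": 0.28,"ax": 0,"ay": 0,"az": 0}
    - {"x": 0,"y": -0.05,"z": 0.28,"ax": 0,"ay": 0,"az": 0}

```text
time: 4.05
ee_pos: [529.9, 269.0, 127.8]
tool_rot: [-3.141, 0.023, -0.002]
contact_force: [-0.4, 0.6, -0.6]
finger_gap: -0.001
grip_force: 0.0
```

Emit:
apply_moves:
  commands:
    - {"x": 0,"y": 0,"z": 0.02,"ax": 0,"ay": 0,"az": 0}
    - {"x": 0,"y": 0,"z": 0.04,"ax": 0,"ay": 0,"az": 0}
    - {"x": 0,"y": 0,"z": 0.06,"ax": 0,"ay": 0,"az": 0}
    - {"x": 0,"y": 0,"z": 0.06,"ax": 0,"ay": 0,"az": 0}

```text
time: 4.45
ee_pos: [529.1, 268.6, 117.9]
tool_rot: [3.141, -0.023, -0.001]
contact_force: [0.5, -0.7, 0.3]
finger_gap: 0.006
grip_force: 0.0
```

Emit:
apply_moves:
  commands:
    - {"x": 0,"y": 0,"z": 0.015,"ax": 0,"ay": 0,"az": 0}
    - {"x": 0,"y": 0,"z": 0.03,"ax": 0,"ay": 0,"az": 0}
    - {"x": 0,"y": 0,"z": 0.045,"ax": 0,"ay": 0,"az": 0}
    - {"x": 0,"y": 0,"z": 0.045,"ax": 0,"ay": 0,"az": 0}

```text
time: 4.85
ee_pos: [529.1, 268.5, 111.1]
tool_rot: [3.141, -0.023, -0.001]
contact_force: [-0.8, 0.1, -0.5]
finger_gap: -0.002
grip_force: 0.0
```

Emit:
apply_moves:
  commands:
    - {"x": 0,"y": 0,"z": 0.01,"ax": 0,"ay": 0,"az": 0}
    - {"x": 0,"y": 0,"z": 0.02,"ax": 0,"ay": 0,"az": 0}
    - {"x": 0,"y": 0,"z": 0.02,"ax": 0,"ay": 0,"az": 0}

```text
time: 5.15
ee_pos: [529.2, 268.6, 108.3]
tool_rot: [3.141, -0.023, -0.001]
contact_force: [0.0, 0.2, 0.8]
finger_gap: 0.001
grip_force: 0.0
```

Run:
```python
from h import *
c=r.camera("side")["pixels"][:,:,::-1];cv2.imwrite("pics/s2.png",cv2.resize(c[270:430,210:390],(675,600)))
rows([])
```

```text
tcp [529.3 268.7 108.4] [ 3.141 -0.023 -0.   ] F [-0.8 -0.5  0.3] t 5.2 gap 0.0022513155489289035
```

View pics/s2.png

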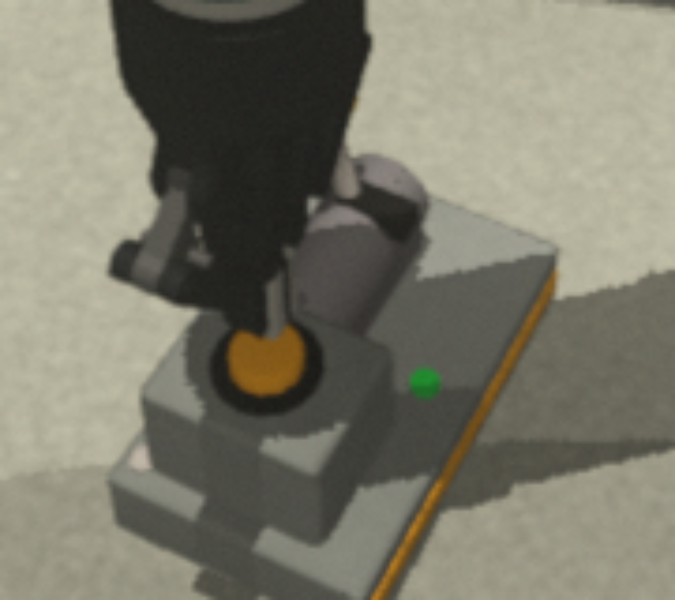

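The tips (265,335) are still just above the button at (266,358), and the lever is still up. Continuing down in small steps.

Emit:
apply_moves:
  commands:
    - {"x": 0,"y": 0,"z": 0.01,"ax": 0,"ay": 0,"az": 0}
    - {"x": 0,"y": 0,"z": 0.02,"ax": 0,"ay": 0,"az": 0}
    - {"x": 0,"y": 0,"z": 0.02,"ax": 0,"ay": 0,"az": 0}

```text
time: 5.5
ee_pos: [529.2, 268.6, 105.2]
tool_rot: [3.141, -0.023, -0.001]
contact_force: [0.2, -0.1, 0.1]
finger_gap: -0.005
grip_force: 0.0
```

Emit:
apply_moves:
  commands:
    - {"x": 0,"y": 0,"z": 0.01,"ax": 0,"ay": 0,"az": 0}
    - {"x": 0,"y": 0,"z": 0.02,"ax": 0,"ay": 0,"az": 0}
    - {"x": 0,"y": 0,"z": 0.02,"ax": 0,"ay": 0,"az": 0}

```text
time: 5.8
ee_pos: [529.2, 268.6, 102.2]
tool_rot: [3.141, -0.023, -0.001]
contact_force: [0.6, 0.3, 0.5]
finger_gap: -0.001
grip_force: 0.0
```

Emit:
apply_moves:
  commands:
    - {"x": 0,"y": 0,"z": 0.01,"ax": 0,"ay": 0,"az": 0}
    - {"x": 0,"y": 0,"z": 0.02,"ax": 0,"ay": 0,"az": 0}
    - {"x": 0,"y": 0,"z": 0.02,"ax": 0,"ay": 0,"az": 0}

```text
time: 6.1
ee_pos: [529.2, 268.6, 99.2]
tool_rot: [3.141, -0.023, -0.001]
contact_force: [0.4, -0.4, -0.3]
finger_gap: 0.003
grip_force: 0.0
```

Run:
```python
from h import *
c=r.camera("side")["pixels"][:,:,::-1];d=r.camera("top")["pixels"][:,:,::-1];cv2.imwrite("pics/s3.png",np.hstack([cv2.resize(c[310:410,230:330],(400,400)),cv2.resize(d[200:320,120:240],(400,400))]))
rows([])
```

```text
tcp [529.3 268.7  99.4] [ 3.141 -0.023 -0.   ] F [0.6 0.1 0.3] t 6.2 gap 0.0006191427661329234
```

View pics/s3.png

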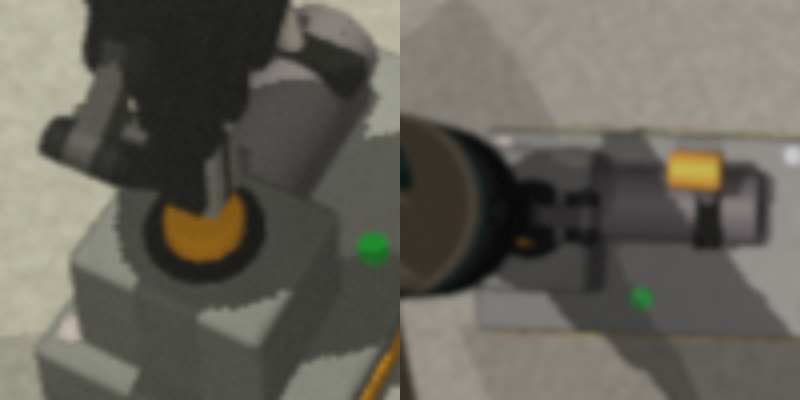

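The tips (213,215) are now nearly on the button centre (205,222), and the lever is up. Continuing.

Emit:
apply_moves:
  commands:
    - {"x": 0,"y": 0,"z": 0.01,"ax": 0,"ay": 0,"az": 0}
    - {"x": 0,"y": 0,"z": 0.02,"ax": 0,"ay": 0,"az": 0}
    - {"x": 0,"y": 0,"z": 0.02,"ax": 0,"ay": 0,"az": 0}

```text
time: 6.5
ee_pos: [529.2, 268.6, 96.2]
tool_rot: [3.141, -0.023, -0.001]
contact_force: [-0.3, -0.4, 0.1]
finger_gap: 0.002
grip_force: 0.0
```

Emit:
apply_moves:
  commands:
    - {"x": 0,"y": 0,"z": 0.01,"ax": 0,"ay": 0,"az": 0}
    - {"x": 0,"y": 0,"z": 0.02,"ax": 0,"ay": 0,"az": 0}
    - {"x": 0,"y": 0,"z": 0.02,"ax": 0,"ay": 0,"az": 0}

```text
time: 6.8
ee_pos: [529.1, 268.6, 93.2]
tool_rot: [3.141, -0.023, -0.001]
contact_force: [0.1, 0.4, -0.1]
finger_gap: -0.005
grip_force: 0.0
```

Emit:
apply_moves:
  commands:
    - {"x": 0,"y": 0,"z": 0.01,"ax": 0,"ay": 0,"az": 0}
    - {"x": 0,"y": 0,"z": 0.02,"ax": 0,"ay": 0,"az": 0}
    - {"x": 0,"y": 0,"z": 0.02,"ax": 0,"ay": 0,"az": 0}

```text
time: 7.1
ee_pos: [529.2, 268.6, 90.2]
tool_rot: [3.141, -0.023, -0.001]
contact_force: [-0.7, 0.4, -0.4]
finger_gap: -0.002
grip_force: 0.0
```

Run:
```python
from h import *
S,T=np.load("sideP.npy"),np.load("topP.npy")
c=r.camera("side")["pixels"][:,:,::-1].copy();o=r.get_obs();e=o["ee_pos"]
for dz in(0,-17):print(proj(S,e+[0,0,dz]),proj(T,e+[0,0,dz]))
for n in("side","top"):
    if n=="top":r.camera(n)
    for d in r.regions_of(n,"gold_grip")[:1]:print(n,d["confidence"],d["pixel"])
cv2.imwrite("pics/s4.png",cv2.resize(c[310:410,230:330],(600,600)));rows([])
```

```text
(np.float64(366.0686530763402), np.float64(280.1234419852958)) (np.float64(265.54486788861715), np.float64(156.5182371206723))
(np.float64(373.5118030680596), np.float64(280.65286275778845)) (np.float64(265.7970643951946), np.float64(158.9623961883319))
top 0.54 [254.5, 211.0]
tcp [529.4 268.7  90.5] [-3.141  0.023 -0.   ] F [ 0.2 -0.1 -0.3] t 7.3 gap -0.0022934839500949127
```

View pics/s4.png

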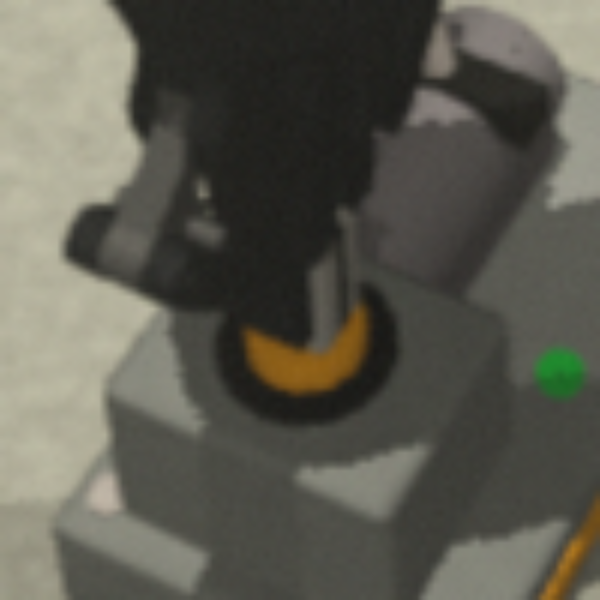

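The tip corner (320,352) is still short of the button's near rim (305,395), and there's no contact force. The lever is still up. Continuing.

Emit:
apply_moves:
  commands:
    - {"x": 0,"y": 0,"z": 0.01,"ax": 0,"ay": 0,"az": 0}
    - {"x": 0,"y": 0,"z": 0.02,"ax": 0,"ay": 0,"az": 0}
    - {"x": 0,"y": 0,"z": 0.02,"ax": 0,"ay": 0,"az": 0}

```text
time: 7.6
ee_pos: [529.4, 268.7, 87.4]
tool_rot: [-3.141, 0.023, -0.0]
contact_force: [-0.5, -0.1, 1.5]
finger_gap: -0.002
grip_force: 0.7
```

Emit:
apply_moves:
  commands:
    - {"x": 0,"y": 0,"z": 0.01,"ax": 0,"ay": 0,"az": 0}
    - {"x": 0,"y": 0,"z": 0.02,"ax": 0,"ay": 0,"az": 0}
    - {"x": 0,"y": 0,"z": 0.02,"ax": 0,"ay": 0,"az": 0}

```text
time: 7.9
ee_pos: [529.4, 268.8, 84.5]
tool_rot: [-3.141, 0.023, -0.0]
contact_force: [-0.7, -0.4, 2.5]
finger_gap: 0.001
grip_force: 1.4
```

Contact force is rising, so pressing on a little further.

Emit:
apply_moves:
  commands:
    - {"x": 0,"y": 0,"z": 0.01,"ax": 0,"ay": 0,"az": 0}
    - {"x": 0,"y": 0,"z": 0.015,"ax": 0,"ay": 0,"az": 0}
    - {"x": 0,"y": 0,"z": 0.015,"ax": 0,"ay": 0,"az": 0}

```text
time: 8.2
ee_pos: [529.4, 268.7, 82.2]
tool_rot: [-3.141, 0.023, -0.0]
contact_force: [-0.1, -0.2, 3.6]
finger_gap: -0.002
grip_force: 2.0
```

Run:
```python
from h import *
T=np.load("topP.npy");p=np.load("p.npy")
print("expect up",proj(T,world(p,(31,-40,123))),"down",proj(T,world(p,(-41,-40,92))))
r.camera("top")
for d in r.regions_of("top","gold_grip")[:2]:print(d["confidence"],d["pixel"])
rows([])
```

```text
expect up (np.float64(251.27684926117755), np.float64(207.6425129465041)) down (np.float64(294.3677006599451), np.float64(208.92619548196626))
0.48 [279.6, 211.2]
tcp [529.4 268.8  82.3] [-3.141  0.023 -0.   ] F [-0.7 -0.8  4.1] t 8.3 gap 1.414418865098603e-05
```

The lever is falling (grip at row 280, heading for 294). Retracting upwards and moving in front of the lever.

Emit:
apply_moves:
  commands:
    - {"x": 0,"y": 0,"z": -0.1,"ax": 0,"ay": 0,"az": 0}
    - {"x": 0,"y": 0,"z": -0.35,"ax": 0,"ay": 0,"az": 0}
    - {"x": 0,"y": 0,"z": -0.5,"ax": 0,"ay": 0,"az": 0}
    - {"x": -0.25,"y": 0.2,"z": -0.5,"ax": 0,"ay": 0,"az": 0}
    - {"x": -0.5,"y": 0.4,"z": -0.5,"ax": 0,"ay": 0,"az": 0}
    - {"x": -0.65,"y": 0.6,"z": -0.5,"ax": 0,"ay": 0,"az": 0}
    - {"x": -0.65,"y": 0.6,"z": -0.5,"ax": 0,"ay": 0,"az": 0}

```text
time: 9.0
ee_pos: [425.8, 175.0, 156.7]
tool_rot: [3.136, -0.028, -0.009]
contact_force: [0.6, -0.0, -0.6]
finger_gap: -0.001
grip_force: 0.0
```

Run:
```python
from h import *
p=np.load("p.npy")
r.camera("top")
for d in r.regions_of("top","gold_grip")[:2]:print(d["confidence"],d["pixel"])
rows([world(p,(-87,-40,76))],[3.14154658,-.0170,0])
```

```text
0.82 [292.0, 211.9]
tcp [430.7 179.8 157.4] [-3.141e+00  2.400e-02 -1.000e-03] F [0.5 0.8 0.3] t 9.1 gap 0.0010623705819651963
[0.032 0.008 0.542] [-0.     -0.0001 -0.0007]
```

The lever is dropped. Descending in front of it.

Emit:
apply_moves:
  commands:
    - {"x": 0,"y": 0.03,"z": 0.2,"ax": 0,"ay": 0,"az": 0}
    - {"x": 0,"y": 0.03,"z": 0.4,"ax": 0,"ay": 0,"az": 0}
    - {"x": 0,"y": 0.03,"z": 0.54,"ax": 0,"ay": 0,"az": 0}
    - {"x": 0,"y": 0.03,"z": 0.54,"ax": 0,"ay": 0,"az": 0}
    - {"x": 0,"y": 0.03,"z": 0.54,"ax": 0,"ay": 0,"az": 0}

```text
time: 9.6
ee_pos: [431.1, 176.6, 76.1]
tool_rot: [-3.141, 0.022, -0.0]
contact_force: [-0.5, -0.7, -0.1]
finger_gap: 0.001
grip_force: 0.0
```

Run:
```python
from h import *
c=r.camera("side")["pixels"][:,:,::-1];d=r.camera("top")["pixels"][:,:,::-1];cv2.imwrite("pics/s5.png",np.hstack([cv2.resize(c[270:390,250:370],(400,400)),cv2.resize(d[230:350,140:260],(400,400))]))
rows([])
```

```text
tcp [431.6 176.5  77. ] [-3.14e+00  2.20e-02 -3.00e-03] F [-0.8 -0.  -0.3] t 9.7 gap -0.0017591475461336203
```

View pics/s5.png

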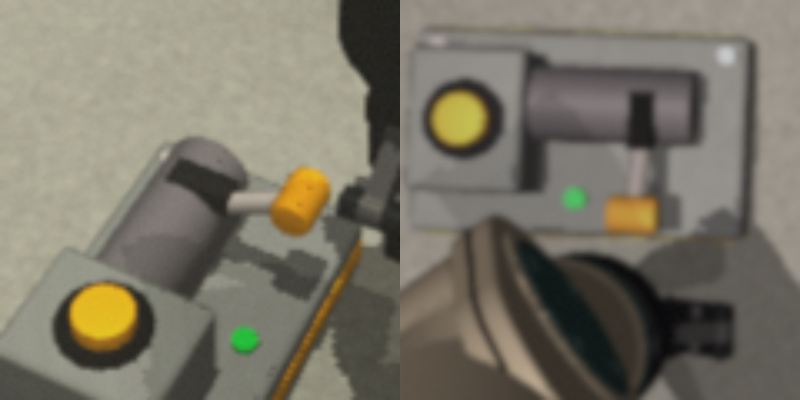

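The dropped lever's bar sits at side crop (300,202) with the gripper in front of it at the right. Pushing in +x with a slight rise.

Emit:
apply_moves:
  commands:
    - {"x": 0.1,"y": 0,"z": 0,"ax": 0,"ay": 0,"az": 0}
    - {"x": 0.2,"y": 0,"z": 0,"ax": 0,"ay": 0,"az": 0}
    - {"x": 0.28,"y": 0,"z": -0.02,"ax": 0,"ay": 0,"az": 0}
    - {"x": 0.34,"y": 0,"z": -0.04,"ax": 0,"ay": 0,"az": 0}
    - {"x": 0.4,"y": 0,"z": -0.08,"ax": 0,"ay": 0,"az": 0}
    - {"x": 0.45,"y": 0,"z": -0.1,"ax": 0,"ay": 0,"az": 0}
    - {"x": 0.5,"y": 0,"z": -0.12,"ax": 0,"ay": 0,"az": 0}
    - {"x": 0.5,"y": 0,"z": -0.12,"ax": 0,"ay": 0,"az": 0}

```text
time: 10.5
ee_pos: [473.6, 174.9, 94.3]
tool_rot: [3.128, -0.01, -0.087]
contact_force: [-60.4, 5.6, 54.1]
finger_gap: 0.0
grip_force: 32.2
```

Run:
```python
from h import *
c=r.camera("side")["pixels"][:,:,::-1];cv2.imwrite("pics/s6.png",cv2.resize(c[250:400,230:430],(800,600)))
rows([])
```

```text
tcp [473.6 175.   94.4] [ 3.128 -0.01  -0.086] F [-61.2   4.5  54.7] t 10.55 gap -0.0017400016476062348
```

View pics/s6.png

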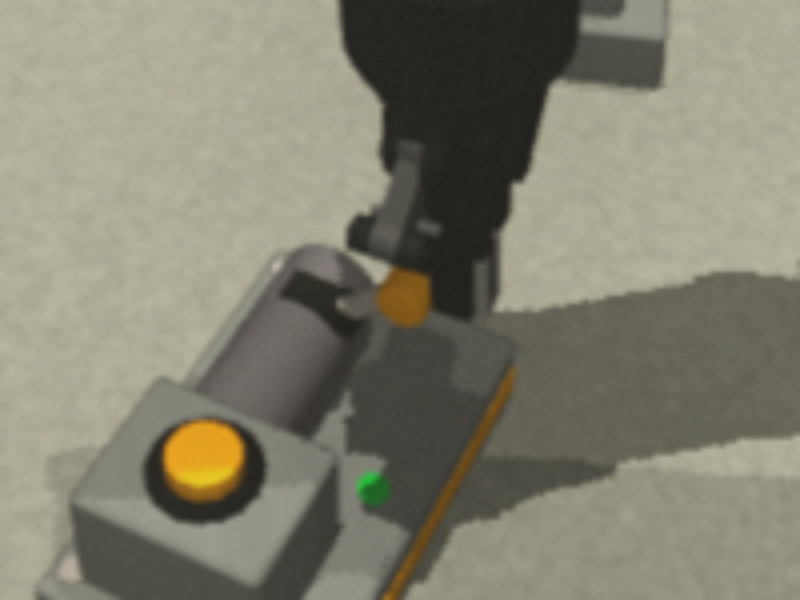

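The push jammed. The 45° force shows the tip rode on the bar's upper front and pressed it into its lower stop. The fingers were too high, so I'm backing off and going lower.

Emit:
apply_moves:
  commands:
    - {"x": -0.25,"y": 0,"z": 0,"ax": 0,"ay": 0,"az": 0}
    - {"x": -0.5,"y": 0,"z": 0,"ax": 0,"ay": 0,"az": 0}
    - {"x": -0.5,"y": 0,"z": 0,"ax": 0,"ay": 0,"az": 0}
    - {"x": -0.5,"y": 0,"z": 0.1,"ax": 0,"ay": 0,"az": 0}
    - {"x": -0.5,"y": 0,"z": 0.2,"ax": 0,"ay": 0,"az": 0}
    - {"x": -0.5,"y": 0,"z": 0.2,"ax": 0,"ay": 0,"az": 0}
    - {"x": -0.5,"y": 0,"z": 0.2,"ax": 0,"ay": 0,"az": 0}

```text
time: 11.25
ee_pos: [431.4, 175.9, 64.9]
tool_rot: [-3.141, 0.023, -0.002]
contact_force: [0.3, 0.3, -0.9]
finger_gap: -0.0
grip_force: 0.0
```

Run:
```python
from h import *
c=r.camera("side")["pixels"][:,:,::-1].copy();S=np.load("sideP.npy");e=r.get_obs()["ee_pos"]
for dz in(0,9,-17):
    a=proj(S,e+[0,0,dz]);cv2.circle(c,(int(round(a[1])),int(round(a[0]))),1,(255,0,255),-1)
cv2.imwrite("pics/s7.png",cv2.resize(c[250:400,270:430],(640,600)))
rows([])
```

```text
tcp [431.5 176.   65.1] [-3.141e+00  2.300e-02 -3.000e-03] F [-0.2  0.   0.3] t 11.3 gap -0.0049408938324175524
```

View pics/s7.png

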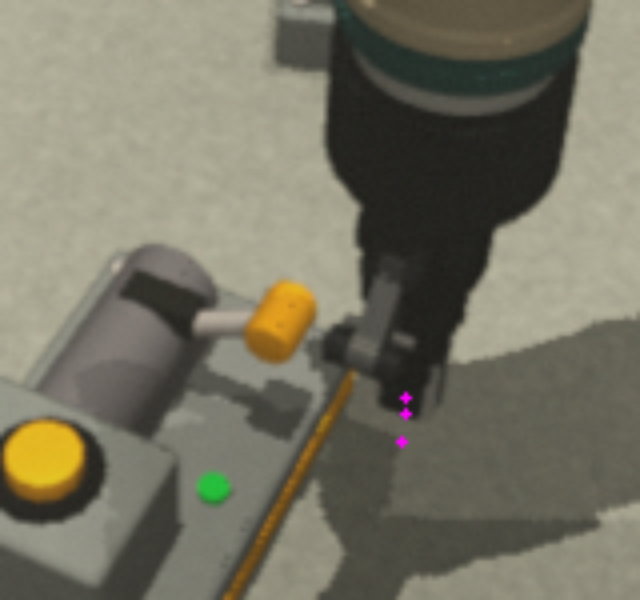

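The tip (410,415) is now clearly below the bar (280,320). Pushing level first and checking the force.

Emit:
apply_moves:
  commands:
    - {"x": 0.1,"y": 0,"z": 0,"ax": 0,"ay": 0,"az": 0}
    - {"x": 0.18,"y": 0,"z": 0,"ax": 0,"ay": 0,"az": 0}
    - {"x": 0.22,"y": 0,"z": 0,"ax": 0,"ay": 0,"az": 0}
    - {"x": 0.25,"y": 0,"z": 0,"ax": 0,"ay": 0,"az": 0}
    - {"x": 0.27,"y": 0,"z": 0,"ax": 0,"ay": 0,"az": 0}

```text
time: 11.8
ee_pos: [461.4, 174.6, 63.8]
tool_rot: [3.137, -0.019, -0.027]
contact_force: [-23.1, 3.9, 15.3]
finger_gap: -0.002
grip_force: 11.6
```

Horizontal pushing self-locks: friction over about 0.5 cancels the raising moment. Instead I'll grasp the bar by its two end faces (tool y lies along the bar), so it can turn between the pads, and carry it along the arc. Backing off and going above it.

Emit:
apply_moves:
  commands:
    - {"x": -0.02,"y": 0,"z": 0,"ax": 0,"ay": 0,"az": 0}
    - {"x": -0.2,"y": 0,"z": 0,"ax": 0,"ay": 0,"az": 0}
    - {"x": -0.2,"y": 0,"z": -0.2,"ax": 0,"ay": 0,"az": 0}
    - {"x": -0.2,"y": 0,"z": -0.45,"ax": 0,"ay": 0,"az": 0}
    - {"x": 0,"y": 0,"z": -0.5,"ax": 0,"ay": 0,"az": 0}
    - {"x": 0.07,"y": 0,"z": -0.5,"ax": 0,"ay": 0,"az": 0}
    - {"x": 0.07,"y": 0,"z": -0.5,"ax": 0,"ay": 0,"az": 0}
  claw: 0.15

```text
time: 12.5
ee_pos: [483.1, 174.5, 139.3]
tool_rot: [-3.141, 0.026, -0.003]
contact_force: [-1.2, 0.4, -0.6]
finger_gap: 0.573
grip_force: 0.0
```

Run:
```python
from h import *
S=np.load("sideP.npy");c=r.camera("top")
for d in r.regions_of("top","gold_grip")[:2]:print(d["confidence"],d["pixel"])
c=r.camera("side")
for d in r.regions_of("side","gold_grip")[:2]:print(d["confidence"],d["pixel"])
p=np.load("p.npy");print("pred",proj(S,world(p,(-41,-40,92))))
rows([(482,175,68)],[3.14154658,-.0170,0])
cv2.imwrite("pics/s8.png",cv2.resize(c["pixels"][250:400,230:430,::-1],(800,600)))
```

```text
0.56 [331.7, 337.4]
pred (np.float64(330.1652164031529), np.float64(339.80634891937035))
tcp [479.5 174.6 138.1] [ 3.14  -0.022 -0.005] F [-0.2  0.5 -1.2] t 12.7 gap 0.573717875789827
[ 0.018 -0.004  0.468] [ 0.0002  0.0005 -0.0005]
```

View pics/s8.png

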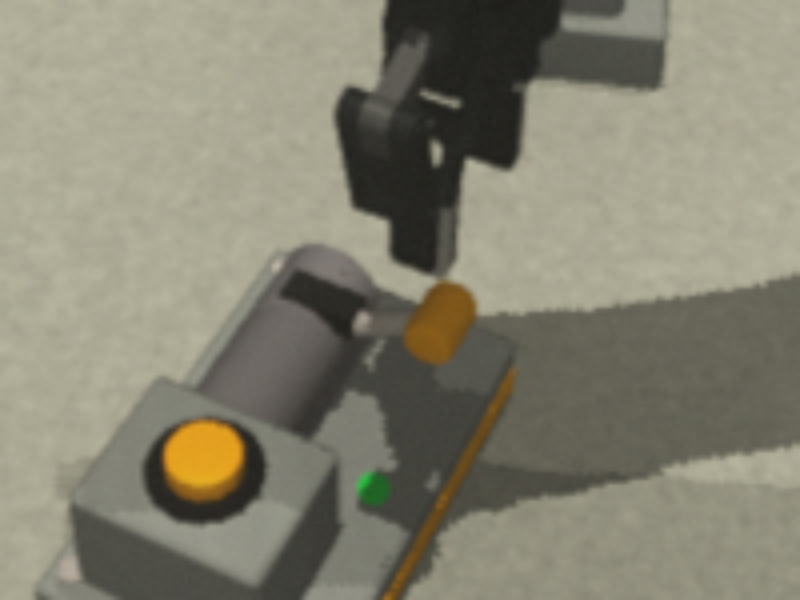

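The open fingers straddle the bar's line (near tip (420,268), far tip (492,162), bar (440,322)). Lowering around it.

Emit:
apply_moves:
  commands:
    - {"x": 0.03,"y": 0,"z": 0.12,"ax": 0,"ay": 0,"az": 0}
    - {"x": 0.03,"y": 0,"z": 0.24,"ax": 0,"ay": 0,"az": 0}
    - {"x": 0.03,"y": 0,"z": 0.36,"ax": 0,"ay": 0,"az": 0}
    - {"x": 0.03,"y": 0,"z": 0.48,"ax": 0,"ay": 0,"az": 0}
    - {"x": 0.03,"y": 0,"z": 0.48,"ax": 0,"ay": 0,"az": 0}
    - {"x": 0.03,"y": 0,"z": 0.48,"ax": 0,"ay": 0,"az": 0}

```text
time: 13.3
ee_pos: [485.0, 174.8, 66.9]
tool_rot: [3.141, -0.022, -0.003]
contact_force: [-0.4, 0.2, -0.5]
finger_gap: 0.582
grip_force: 0.0
```

Emit:
apply_moves:
  commands:
    - {"x": 0,"y": 0,"z": 0,"ax": 0,"ay": 0,"az": 0}
    - {"x": 0,"y": 0,"z": 0,"ax": 0,"ay": 0,"az": 0}
    - {"x": 0,"y": 0,"z": 0,"ax": 0,"ay": 0,"az": 0}
    - {"x": 0,"y": 0,"z": 0,"ax": 0,"ay": 0,"az": 0}
    - {"x": 0,"y": 0,"z": 0,"ax": 0,"ay": 0,"az": 0}
  claw: -1
  grip_force: 20

```text
time: 13.8
ee_pos: [486.3, 176.6, 68.3]
tool_rot: [-3.139, 0.021, -0.003]
contact_force: [-2.6, 4.4, 7.1]
finger_gap: 0.3
grip_force: 25.9
```

Run:
```python
from h import *
c=r.camera("side")
cv2.imwrite("pics/s9.png",cv2.resize(c["pixels"][250:400,230:430,::-1],(800,600)))
p=np.load("p.npy");rows([])
g=lambda a:world(p,(15+65*np.sin(.25-a),-40,60+65*np.cos(.25-a)))
for a in(1.1,.9,.7,.5,.3,.15,.05):print(a,((g(a)-g(1.3))/150*[1,-1,-1]).round(3))
```

```text
tcp [486.3 176.7  68.3] [-3.139e+00  2.100e-02 -3.000e-03] F [-2.4  4.9  7.1] t 13.85 gap 0.29766009780562547
1.1 [ 0.05   0.001 -0.07 ]
0.9 [ 0.114  0.001 -0.129]
0.7 [ 0.187  0.002 -0.175]
0.5 [ 0.269  0.003 -0.204]
0.3 [ 0.354  0.004 -0.217]
0.15 [ 0.419  0.005 -0.216]
0.05 [ 0.462  0.005 -0.209]
```

View pics/s9.png

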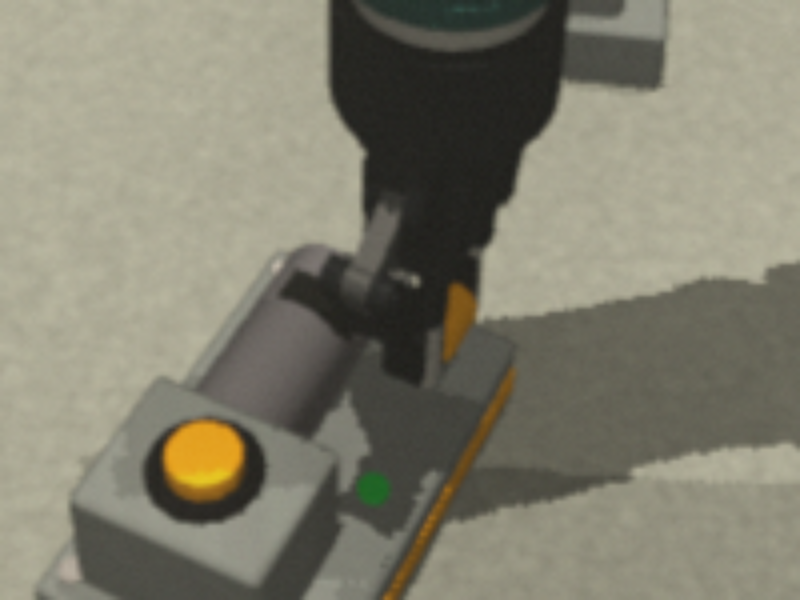

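The gap of 25 mm equals the bar's length, so it's gripped. Following the arc to about 0.1 rad.

Emit:
apply_moves:
  commands:
    - {"x": 0.025,"y": 0,"z": -0.035,"ax": 0,"ay": 0,"az": 0}
    - {"x": 0.05,"y": 0,"z": -0.07,"ax": 0,"ay": 0,"az": 0}
    - {"x": 0.08,"y": 0,"z": -0.1,"ax": 0,"ay": 0,"az": 0}
    - {"x": 0.114,"y": 0,"z": -0.129,"ax": 0,"ay": 0,"az": 0}
    - {"x": 0.15,"y": 0,"z": -0.154,"ax": 0,"ay": 0,"az": 0}
    - {"x": 0.187,"y": 0,"z": -0.175,"ax": 0,"ay": 0,"az": 0}
    - {"x": 0.227,"y": 0,"z": -0.191,"ax": 0,"ay": 0,"az": 0}
    - {"x": 0.269,"y": 0,"z": -0.204,"ax": 0,"ay": 0,"az": 0}
    - {"x": 0.31,"y": 0,"z": -0.212,"ax": 0,"ay": 0,"az": 0}
    - {"x": 0.354,"y": 0,"z": -0.217,"ax": 0,"ay": 0,"az": 0}

```text
time: 14.85
ee_pos: [537.7, 175.8, 99.8]
tool_rot: [-3.14, 0.021, 0.004]
contact_force: [-2.8, 5.8, -1.0]
finger_gap: 0.295
grip_force: 22.4
```

Emit:
apply_moves:
  commands:
    - {"x": 0.03,"y": 0,"z": 0,"ax": 0,"ay": 0,"az": 0}
    - {"x": 0.06,"y": 0,"z": 0,"ax": 0,"ay": 0,"az": 0}
    - {"x": 0.08,"y": 0,"z": 0.003,"ax": 0,"ay": 0,"az": 0}
    - {"x": 0.08,"y": 0,"z": 0.003,"ax": 0,"ay": 0,"az": 0}
    - {"x": 0.08,"y": 0,"z": 0.003,"ax": 0,"ay": 0,"az": 0}

```text
time: 15.35
ee_pos: [550.4, 175.6, 99.5]
tool_rot: [-3.14, 0.021, 0.001]
contact_force: [-1.6, 4.8, 0.3]
finger_gap: 0.3
grip_force: 22.1
```

Run:
```python
from h import *
S=np.load("sideP.npy");p=np.load("p.npy")
for n in("side","top"):
    r.camera(n)
    for d in r.regions_of(n,"gold_grip")[:1]:print(n,d["confidence"],d["pixel"])
rows([])
```

```text
side 0.6 [305.7, 307.1]
top 0.42 [277.4, 232.3]
tcp [550.4 175.6  99.5] [-3.14e+00  2.10e-02  1.00e-03] F [-1.2  4.1  0.1] t 15.55 gap 0.2963494297684223
```

The bar is held and past upright. Opening, then lifting clear.

Emit:
apply_moves:
  commands:
    - {"x": 0,"y": 0,"z": 0,"ax": 0,"ay": 0,"az": 0}
    - {"x": 0,"y": 0,"z": 0,"ax": 0,"ay": 0,"az": 0}
    - {"x": 0,"y": 0,"z": 0,"ax": 0,"ay": 0,"az": 0}
    - {"x": 0,"y": 0,"z": 0,"ax": 0,"ay": 0,"az": 0}
    - {"x": 0,"y": 0,"z": 0,"ax": 0,"ay": 0,"az": 0}
    - {"x": 0,"y": 0,"z": 0,"ax": 0,"ay": 0,"az": 0}
  claw: 0.15

```text
time: 16.15
ee_pos: [551.2, 173.7, 99.4]
tool_rot: [3.141, -0.023, 0.0]
contact_force: [-1.0, -0.3, -0.3]
finger_gap: 0.572
grip_force: 0.0
```

Emit:
apply_moves:
  commands:
    - {"x": 0,"y": 0,"z": -0.15,"ax": 0,"ay": 0,"az": 0}
    - {"x": 0,"y": 0,"z": -0.35,"ax": 0,"ay": 0,"az": 0}
    - {"x": 0,"y": 0,"z": -0.65,"ax": 0,"ay": 0,"az": 0}
    - {"x": 0,"y": 0,"z": -1,"ax": 0,"ay": 0,"az": 0}
    - {"x": -0.3,"y": 0,"z": -1,"ax": 0,"ay": 0,"az": 0}
    - {"x": -0.6,"y": 0,"z": -1,"ax": 0,"ay": 0,"az": 0}
    - {"x": -0.9,"y": 0,"z": -1,"ax": 0,"ay": 0,"az": 0}
    - {"x": -0.9,"y": 0,"z": -1,"ax": 0,"ay": 0,"az": 0}
    - {"x": -0.9,"y": 0,"z": -1,"ax": 0,"ay": 0,"az": 0}

```text
time: 17.05
ee_pos: [415.7, 175.9, 249.9]
tool_rot: [-3.141, 0.021, -0.002]
contact_force: [1.0, 0.3, 0.7]
finger_gap: 0.58
grip_force: 0.0
```

Run:
```python
from h import *
for n in("side","top"):
    r.camera(n)
    for q in("gold_grip","white_lever"):
        for d in r.regions_of(n,q)[:1]:print(n,q,d["confidence"],d["pixel"])
c=r.camera("top");cv2.imwrite("pics/s10.png",cv2.resize(c["pixels"][190:340,120:460,::-1],(800,353)))
rows([])
```

```text
side gold_grip 0.85 [305.9, 298.0]
side white_lever 0.73 [303.2, 298.4]
top gold_grip 0.8 [250.5, 210.2]
top white_lever 0.69 [229.4, 413.2]
tcp [416.7 175.8 249.1] [-3.141  0.024  0.   ] F [0.9 0.7 1.3] t 17.4 gap 0.5754311236306865
```

View pics/s10.png

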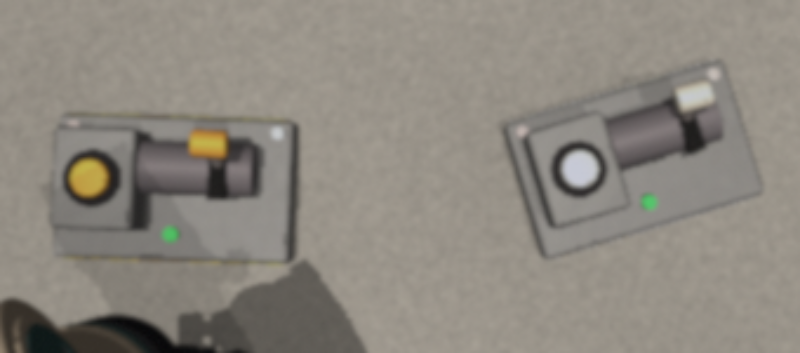

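The gold lever stands up again at (208,145), top pixel (250,210) as at the start. The white lever is still up at (693,97), and the gripper is clear of both.

```bash
python3 -c "
from workcell import r
print(r.finish_job())"
```

```text
the job is handed in; nothing more can be done
None
```

The gold cut-out was tripped with its test button, its lever was lifted back and stands at its stop by itself, and the white cut-out is still on. One early push on the dropped lever jammed at about 60 N on each of two axes (about 82 N at the wrist), under the 120 N wrist limit, but I can't rule out that the judge counts it against the 40 N contact limit. I handed the job in at about 17 s of the 42 s allowed and got no verdict back.

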